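# Start the free bay of the UV cure unit

### The arm

A 6-joint arm with a two-finger parallel gripper is mounted at the origin on a cart in front of the work surface, level with it; the furniture and walls round the work are solid. World frame = base frame: x ahead of the robot, y to its left, z up, the work surface at z = 0. Lengths are in m, angles in rad, forces in N, time in s.
With the tool pointing down it reaches from about 0.35 to 0.85 m from the base axis. Payload 8.1 kg.
Tool frame: the origin (TCP) lies on the centre line of the jaws, within the pads' length; the fingertips stand manip.tips_ahead ahead of it and the grasp point (between the pads) lies 3 mm ahead of it (manip.tips_ahead is the distance from the TCP to the fingertips, in m); z points along the fingers, y is the line along which they close (so a half turn about z gives the same grasp; the last joint's range is limited). The gripper opens to 85 mm and grips with 20 to 120 N. Pads are 22 mm wide; open, the fingers measure 114 mm over their backs; the gripper's body (76 mm by 85 mm) begins 54 mm behind the grasp point. The pads swing forward as they close: fully open they stand 13 mm farther back than shut.
Start: joints at [-1.252, 0.13, 1.488, -0, 1.523, -0.085], TCP at [0.236, -0.552, 0.253] pointing down, gripper open.
Joint ranges: [-2.96, 2.96], [-0.89, 2.26], [0.02, 2.5], [-1.34, 4.48], [0, 2.73], [-2.66, 2.66]. Speed limits (rad/s): [2.39, 2.39, 2.79, 3.14, 3.14, 3.14].

### API

Orientations are given as a unit quaternion [w, x, y, z].
In Python, from plant import manip gives the robot as it stands.
- The arm moves only by the shell command python3 -m inch 'ROWS'. ROWS is a JSON object of lists of equal length, an entry for each row: "dp": the shift along the tool's x, y, z as a fraction of full scale, a list of three; "dr": the turn, a rotation vector about the tool's x, y, z as a fraction of full scale, a list of three; "fingers": the opening, from 0 (shut) to 1 (fully open). In form: {"dp": [[tx, ty, tz], ...], "dr": [[ax, ay, az], ...], "fingers": [fingers, ...]}. A call has 1 to 10 rows; each row shifts and turns the commanded pose from where the row before left it, along the tool's axes as they then stand; what a row does not reach is not made up. Full scale, the value 1, is 5 cm for a shift and 8 degrees for a turn. A row lasts 1/10 s, in which the tool goes at most 50 mm and 8.59 degrees, less where a joint would pass 70% of its speed; a pose out of reach is approached as far as the arm can. A call with a number of a shift or a turn outside -1 to 1 is refused whole. A call with a gripper value outside its range is refused whole. The fingers move at their own pace and stop on an object; the grip force is fixed at half the most. Time passes only in rows, so rows that do not move let the fingers close. It gives the time, the measured TCP pose, the force, the opening and the grip force at its end, in the units of the state.
- manip.observe(): the state, without advancing time (a new reading comes with each control period).
- manip.capture(name): name is "side" or "top"; returns the picture (420x560x3 uint8, blue, green, red); there is no depth.
- manip.get_calibration(name): a dict with "fovy" (degrees; the focal length in pixels is half the picture's height over the tangent of half this angle, whatever the lens; pixels are square), "cx", "cy" (the principal point, pixels), "k1" (the pictures are not rectified: a ray, as slopes to the right and down, at radius r is drawn at 1 + k1 r^2 times it, then the intrinsics apply), "origin" and "orientation" of the camera in the world. Camera axes: x right, y down, z forward; pixel columns grow to the right and rows downward; lengths in m; the calibration is good to about 2 mm. A picture is of the moment at which its call begins. get_calibration takes no time and is no camera call.
- manip.close_job(): hands the job in; it is judged then, once.
The state is a dict: "time": time; "joints": joint angles; "dq": joint speeds; "tau": joint torques, N m; "ee_pos": TCP position; "ee_rot": TCP orientation; "force": force on the tool from outside, world axes, zero at the start; "torque": the same for the moment, N m; "opening": opening from 0.0 (shut) to 1.0 (fully open); "grip_force": force on a finger pad.
Only numpy, scipy, OpenCV 4.12 (cv2) and the standard library are available. Lean on these libraries where they do the work, as an engineer would, in place of code of your own. Each camera call takes 0.05 s, during which the arm holds its last target. There are 200 camera calls.

### The job

Lay the single circuit board that waits on the foam pad flat in the corner locators of the empty pallet of the two-bay UV cure unit; the other bay still holds a finished board that is cooling, so leave that bay as it is, with its hood up. Then shut the amber hood over the bay you loaded, and only when it is down wind that bay's spring timer clockwise all the way to its stop (letting go and gripping again as often as the wrist needs). Leave the other things on the bench where they lie.

Things in the scene. Friction and masses are not known exactly. Their poses are not given: they have to be found in the camera images.
- cure_unit: Grey sheet-steel cure unit, 201 (x) x 248 (y) mm, fixed. Origin: on the bench under its middle, 100 mm behind its front edge; x points away from the robot, y left. Deck at z = 55 mm from x = -30 to +101; before it a panel slopes down toward the robot at 25 degrees, with a timer for each bay. Bays centred at x = +26, y = +60 (left) and -60 mm (right), each with its own hood.
- pallet_empty: The empty aluminium board pallet, 82 (x) x 76 (y) mm, plate 5 mm thick, fixed on the deck in the left or the right bay. Origin: centre of its underside, 56 mm above the bench; axes as the unit's. The board lies on the plate (z = +5 mm) between four black corner locators, 5 mm high, round a place 68 (x) x 52 (y) mm; its long sides are open for the fingers over 42 mm in the middle.
- pallet_taken: The same pallet in the other bay, holding the cooling board. Fixed.
- board_new: Green circuit board module, 46 (x) x 62 (y) mm, 4 mm thick, lying flat on the foam pad (underside 6 mm above the bench). Origin: centre of its underside. The plate to pinch spans x = -23 to +17 mm (a thin connector sticks out to +23), y = -31 to +31 mm; pinch it across x, by the long edges. In the pallet its y axis lies along the pallet's x axis (either way round).
- foam_pad: Dark foam pad on the bench, 100 (x) x 110 (y) x 6 mm, on which the new board waits. Origin: centre of its underside. Fixed.
- board_done: An identical board that lies cooling in the other pallet; not to be moved.
- hood_left (a joint): Angle of the left bay's amber hood (rad): 0 shut on the deck, about 1.57 standing upright, 1.65 its stop. A stiff hinge: it stays where it is left, about 3 N at the edge moves it.
- hood_right (a joint): Angle of the right bay's amber hood, likewise.
- hood_left_hinge (a point): Middle of the left hood's hinge, which runs along the unit's y at x = +86 mm, 58 mm above the bench. The hood is an open-bottomed shell 106 mm deep from the hinge, 112 mm wide, 34 mm high, with lamp inside; when upright its top plate faces away from the robot, 34 mm behind the hinge.
- hood_right_hinge (a point): The same point of the right hood (at -60 mm in y).
- hood_left_lip (a point): Middle of the black finger lip (14 x 44 x 4 mm) along the top front edge of the left hood: 105 mm from the hinge and 38 mm above it when shut; moves with the hood. It can be pushed over from behind and then down.
- hood_right_lip (a point): The same point of the right hood.
- timer_left (a joint): Angle of the left bay's spring-wound timer (rad): 0 run down, grows clockwise as seen from the robot; 3.5 is its stop (fully wound). It holds where it is left; winding takes about 0.1 N m.
- timer_right (a joint): Angle of the right bay's timer, likewise.
- timer_left_grip (a point): On the axis of the left timer's round fluted black knob (31 mm diameter, its top 30 mm off the panel), 22.5 mm above the sloping panel: a good height for the tool's centre point. Its z axis: the knob's axis, out of the panel (25 degrees from vertical, toward the robot). A flat dial plate, 58 mm across, 1.5 mm thick, lies under the knob.
- timer_right_grip (a point): The same point of the right timer's knob.
- flux: Bystander: small amber dropper bottle with a red cap, 31 mm diameter, 90 mm tall, standing.
- tweezers: Bystander: tweezers, 15 x 120 x 10 mm.
- hex_keys: Bystander: green hex key holder, 26 x 85 x 20 mm.
- brush: Bystander: black brush, 22 x 142 x 10 mm.
- block: Bystander: stepped white setting block, 30 x 60 x 25 mm.

How it is judged:
On the way, in this order (a step that is already met when the one before it is completed fails the run):
1. the new board lies flat between the corner locators of the empty pallet, let go (z of board_new in the frame of pallet_empty between 0.0035 and 0.0068 m and x of board_new in the frame of pallet_empty between -0.005 and 0.005 m and y of board_new in the frame of pallet_empty between -0.0075 and 0.0075 m and angle between board_new's own z axis and vertical below 0.05 rad and angle between the y axis of board_new and the x axis of pallet_empty, either way round below 0.15 rad and contact force between board_new and the fingers below 0.05 N), for 0.2 s.
2. the hood of that bay is shut (((y of pallet_empty in the frame of cure_unit above 0 m and value of joint hood_left below 0.06 rad) or (y of pallet_empty in the frame of cure_unit below 0 m and value of joint hood_right below 0.06 rad))), for 0.2 s.
3. that bay's timer is wound to its stop, the hood shut (((y of pallet_empty in the frame of cure_unit above 0 m and value of joint hood_left below 0.06 rad and value of joint timer_left above 3.3 rad) or (y of pallet_empty in the frame of cure_unit below 0 m and value of joint hood_right below 0.06 rad and value of joint timer_right above 3.3 rad))), for 0.2 s.
At the end, for the whole second after the job is handed in: New board flat, at rest between the empty pallet's locators (within 5 mm in x, 7.5 mm in y, 0.15 rad); that bay's hood shut (below 0.06 rad), its timer wound to within 0.2 rad of the stop (above 3.3); the other bay's hood up (above 1.35 rad), its timer not wound (below 0.5 rad) (z of board_new in the frame of pallet_empty between 0.0035 and 0.0068 m and x of board_new in the frame of pallet_empty between -0.005 and 0.005 m and y of board_new in the frame of pallet_empty between -0.0075 and 0.0075 m and angle between board_new's own z axis and vertical below 0.05 rad and angle between the y axis of board_new and the x axis of pallet_empty, either way round below 0.15 rad and linear speed of board_new below 0.02 m/s and ((y of pallet_empty in the frame of cure_unit above 0 m and value of joint hood_left below 0.06 rad and value of joint timer_left above 3.3 rad and value of joint hood_right above 1.35 rad and value of joint timer_right below 0.5 rad) or (y of pallet_empty in the frame of cure_unit below 0 m and value of joint hood_right below 0.06 rad and value of joint timer_right above 3.3 rad and value of joint hood_left above 1.35 rad and value of joint timer_left below 0.5 rad))); the robot touches nothing.
It fails at once if the cooling board is shifted by more than 12 mm (distance of board_done from where it was at the start of the episode above 0.012 m).
It fails at once if a timer is wound (past 0.7 rad) while its hood is up: the lamp would shine out ((value of joint timer_left above 0.7 rad and value of joint hood_left above 0.2 rad) or (value of joint timer_right above 0.7 rad and value of joint hood_right above 0.2 rad)).
It fails at once if a bystander is shifted by more than 30 mm (distance of any of flux, tweezers, hex_keys, brush, block from where it was at the start of the episode above 0.03 m).
It also fails if it takes over 67 s, if anything falls off the work surface, if the arm or the gripper's body presses on something with over 40 N, if the wrist force passes 120 N, or if a joint passes its speed limit or range.

## Working session

There is one attempt and no reset: what is moved stays moved. The work goes in short steps, Python scripts to look and compute and a shell command to move; the robot and the scene stay as the last step left them, time stands still between calls to the robot, and variables do not carry over. Pictures are saved under pics/ and viewed, at most 10 in all, crops included, and the job is handed in when it is done.

```bash
mkdir -p pics
python3 - <<'E'
from plant import manip
import cv2
for n in("side","top"):
    c=manip.get_calibration(n); print(n,c)
    cv2.imwrite(f"pics/{n}0.png",manip.capture(n))
print(manip.tips_ahead); print(manip.observe())
E
```

```text
side {'fovy': 51.49926787383511, 'cx': 279.8059508684165, 'cy': 209.84390898900472, 'k1': 0.007590552730855292, 'origin': array([0.46588456, 0.99022869, 0.64921231]), 'orientation': array([ 0.0033491 , -0.01211366,  0.86622004, -0.49950464])}
top {'fovy': 54.51140950205908, 'cx': 277.4813306728873, 'cy': 213.26517646279325, 'k1': -0.017272890762858352, 'origin': array([0.43860255, 0.04464677, 0.99550639]), 'orientation': array([-0.01318895,  0.70871654, -0.70503874,  0.02161694])}
0.022
{'time': 0.1, 'joints': array([-1.25240647e+00,  1.31113214e-01,  1.48918945e+00, -3.54882972e-06,
        1.52298564e+00, -8.54102506e-02]), 'dq': array([ 0.00064463, -0.00274197, -0.0035911 , -0.0001097 ,  0.00030507,
        0.00054663]), 'tau': array([ 2.08136320e-03, -5.70951784e+01, -5.01943839e+01, -1.79194844e-04,
        8.17164924e-03, -6.21701338e-05]), 'ee_pos': array([ 0.23561796, -0.55129828,  0.25232235]), 'ee_rot': array([-8.41872781e-04,  9.79686957e-01,  2.00531164e-01, -1.00300022e-04]), 'force': array([-0.82819502,  0.25826016,  0.0963434 ]), 'torque': array([ 0.01225449, -0.03169451, -0.01419921]), 'grip_force': 0.0, 'opening': 0.9991324179555625}
```

View pics/top0.png

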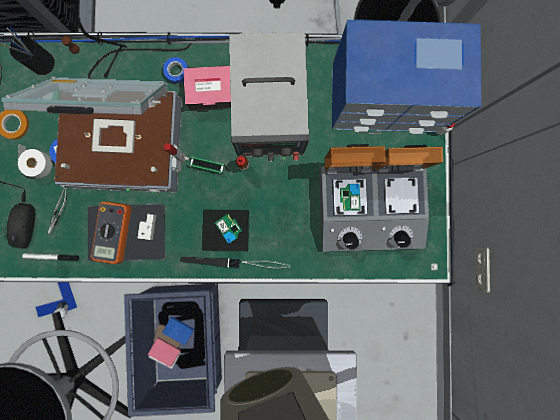

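View pics/side0.png

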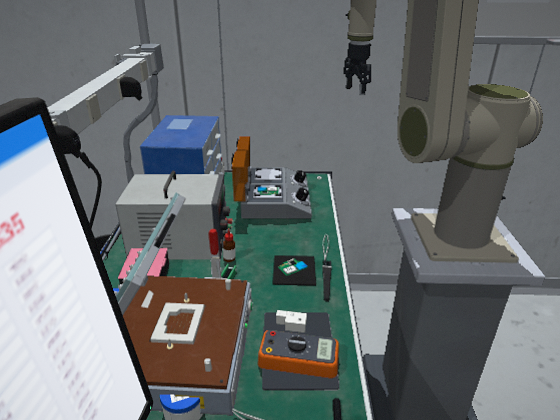

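Top view: the empty pallet is in the right bay (401,195), and the cooling board is in the left bay (349,197). The new board lies on the pad at (229,228), with flux at (242,162) and brush and tweezers at (230,264). I'll enlarge the pad and unit.

```bash
cat > h.py <<'E'
import numpy as np,cv2
from plant import manip
from scipy.spatial.transform import Rotation as R
def cam(n):
    c=manip.get_calibration(n); f=210/np.tan(np.radians(c["fovy"]/2))
    q=c["orientation"]; return f,c,R.from_quat([*q[1:],q[0]])
def ray(n,u,v):
    f,c,r=cam(n); K=np.array([[f,0,c["cx"]],[0,f,c["cy"]],[0,0,1.]])
    d=np.array([(u-c["cx"])/f,(v-c["cy"])/f]); s=d.copy()
    for _ in range(10): s=d/(1+c["k1"]*(s@s))
    return c["origin"],r.apply([*s,1])
def pix2(n,u,v,z):
    o,d=ray(n,u,v); return o+d*(z-o[2])/d[2]
def proj(n,p):
    f,c,r=cam(n); x=r.inv().apply(np.array(p)-c["origin"]); s=x[:2]/x[2]
    s=s*(1+c["k1"]*(s@s)); return f*s+[c["cx"],c["cy"]]
def pose():
    o=manip.observe(); q=o["ee_rot"]; return o["ee_pos"],R.from_quat([*q[1:],q[0]])
E
python3 - <<'E'
import cv2,numpy as np
i=cv2.imread("pics/top0.png")
a=cv2.resize(i[200:260,195:265],None,fx=8,fy=8,interpolation=cv2.INTER_CUBIC)
b=cv2.resize(i[140:255,315:455],None,fx=5,fy=5,interpolation=cv2.INTER_CUBIC)
cv2.imwrite("pics/pad.png",a);cv2.imwrite("pics/unit.png",b)
E
```

```text
(no output)
```

View pics/pad.png

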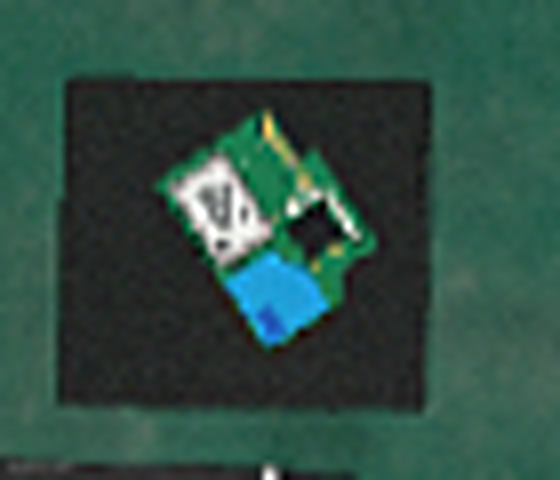

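View pics/unit.png

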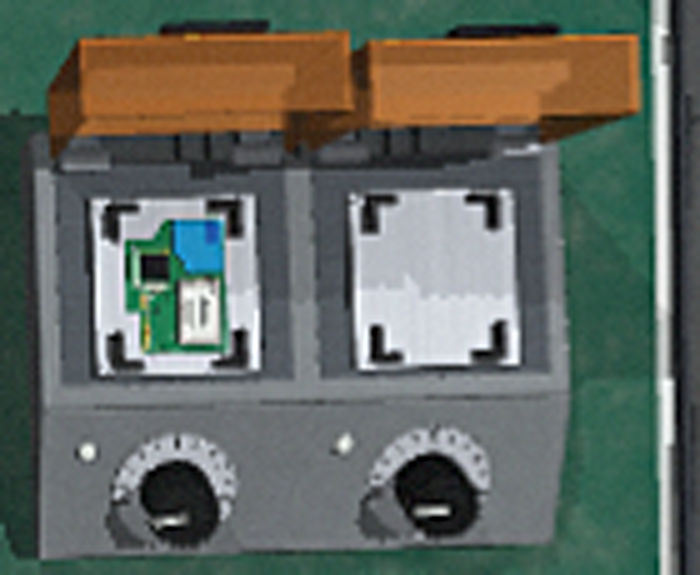

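Pad crop: plate corners are A(158,187), B(262,112), D(270,347) and E(338,300), with the connector to the right. Unit crop: empty pallet corners are (350,190), (513,190), (520,368) and (358,370), and the right knob is at about (437,495). The hood lips are at the top, both hoods up.

```bash
cat >> h.py <<'E'
UX=None
E
python3 - <<'E'
from h import *
from scipy.optimize import least_squares
P=lambda c,s,ox,oy:((c[0]+.5)/s-.5+ox,(c[1]+.5)/s-.5+oy)
pad=lambda c:P(c,8,195,200); un=lambda c:P(c,5,315,140)
q=[pix2("top",*pad(c),.010) for c in[(158,187),(262,112),(338,300),(270,347)]]
q=np.array(q)[:,:2]
print(q.round(4)); A,B,E,D=q
print("len AB,AD,BE,DE",[np.linalg.norm(a-b).round(4) for a,b in((A,B),(A,D),(B,E),(D,E))],"centre est",q.mean(0).round(4))
def res(p):
    c,s=np.cos(p[2]),np.sin(p[2]); M=np.array([[c,-s],[s,c]])
    m=np.array([[-23,31],[17,31],[17,-31],[-23,-31]])/1e3
    return np.ravel(m@M.T+p[:2]-q)
r=least_squares(res,[*q.mean(0),-.9]);print("board",r.x,"deg",np.degrees(r.x[2]),"res mm",(r.fun*1e3).round(1))
pc=[pix2("top",*pad(c),.006) for c in[(65,77),(433,80),(423,410),(58,406)]];print("pad",np.mean(pc,0),np.array(pc).round(3).tolist())
# unit
obs=[((350,190),(67,-22-0,61)),((513,190),(67,-98,61)),((520,368),(-15,-98,61)),((358,370),(-15,-22,61)),
((92,198),(67,98,61)),((258,196),(67,22,61)),((260,375),(-15,22,61)),((98,377),(-15,98,61)),((40,558),(-100,124,22.4)),((553,556),(-100,-124,22.4))]
w=np.array([o[1] for o in obs])/1e3
T=lambda p:np.c_[w[:,:2]@np.array([[np.cos(p[2]),np.sin(p[2])],[-np.sin(p[2]),np.cos(p[2])]])+p[:2],w[:,2]]
uv=np.array([un(o[0]) for o in obs])
f=lambda p:np.ravel(np.array([proj("top",x) for x in T(p)])-uv)
u=least_squares(f,[.5,-.25,0],loss="soft_l1");print("unit",u.x,"res px",f(u.x).reshape(-1,2).round(1).tolist())
ux,uy,a=u.x; Rz=R.from_euler("z",a)
for c in[(437,495),(180,503)]:
    g=lambda s:proj("top",Rz.apply([s[0]-.030*np.sin(np.radians(25)),s[1],.055+(s[0]+.03)*np.tan(np.radians(25))+.030*np.cos(np.radians(25))])+[ux,uy,0])-un(c)
    s=least_squares(g,[-.06,-.06]).x; print("knob panel pt in unit",s)
    gp=Rz.apply([s[0]-.0225*np.sin(np.radians(25)),s[1],.055+(s[0]+.03)*np.tan(np.radians(25))+.0225*np.cos(np.radians(25))])+[ux,uy,0];print("grip world",gp)
for n,p in dict(pallet=[.026,-.06,.061],hinge=[.086,-.06,.058],lip_up=[.048+0,-.06,.163]).items(): print(n,Rz.apply(p)+[ux,uy,0])
for z,x in((.163,.124),):
    for y in(-.06,.06): print("lip proj",proj("top",Rz.apply([x,y,z])+[ux,uy,0]))
p,r=pose();print(p,r.as_matrix().round(3))
E
```

```text
[[0.463  0.1854]
 [0.4858 0.1543]
 [0.4292 0.1308]
 [0.415  0.1511]]
len AB,AD,BE,DE [np.float64(0.0386), np.float64(0.059), np.float64(0.0613), np.float64(0.0248)] centre est [0.4482 0.1554]
board [ 0.44976197  0.15283933 -1.0356267 ] deg -59.33703912809096 res mm [ 1.7  3.  -0.7 -0.3  2.6 -8.4 -3.6  5.7]
pad [0.44629042 0.15953011 0.006     ] [[0.496, 0.215, 0.006], [0.496, 0.103, 0.006], [0.396, 0.105, 0.006], [0.397, 0.215, 0.006]]
unit [ 0.49925871 -0.19434353  0.02570678] res px [[0.2, 0.8], [0.2, 0.2], [0.1, -0.1], [-0.1, 0.2], [0.2, 0.2], [-0.3, -0.0], [0.5, -0.4], [-0.0, -0.2], [-0.8, 0.2], [-0.1, -1.7]]
knob panel pt in unit [-0.06003547 -0.05468531]
grip world [ 0.43114294 -0.25079833  0.06138616]
knob panel pt in unit [-0.06115202  0.06308214]
grip world [ 0.42699967 -0.13309849  0.0608655 ]
pallet [ 0.52679236 -0.2536554   0.061     ]
hinge [ 0.58677253 -0.25211316  0.058     ]
lip_up [ 0.54878509 -0.25308991  0.163     ]
lip proj [415.56752033 144.2015615 ]
lip proj [358.03298238 145.15126443]
[ 0.23561796 -0.55129828  0.25232235] [[ 0.92   0.393 -0.001]
 [ 0.393 -0.92   0.002]
 [ 0.    -0.002 -1.   ]]
```

```bash
cat >> h.py <<'E'
UX,UY,UA=.4993,-.1943,.0257
def down(yaw): # tool y heading (deg), z down
    y=np.array([np.cos(np.radians(yaw)),np.sin(np.radians(yaw)),0]); z=np.array([0,0,-1.]); return R.from_matrix(np.c_[np.cross(y,z),y,z])
def go(p,Rt):
    q,r=pose(); print("pos",q.round(4),"dp tot",(r.inv().apply(np.array(p)-q)/.05).round(3),"dp after turn",(Rt.inv().apply(np.array(p)-q)/.05).round(3),"dr tot",((r.inv()*Rt).as_rotvec(degrees=True)/8).round(3))
    o=manip.observe();print("t",round(o["time"],2),"j",o["joints"].round(2),"F",o["force"].round(1),"open",round(o["opening"],3),"grip",round(o["grip_force"],1))
E
python3 - <<'E'
from h import *
go([.450,.153,.15],down(-54.2))
un=lambda c:((c[0]+.5)/5-.5+315,(c[1]+.5)/5-.5+140)
from scipy.optimize import least_squares
Rz=R.from_euler("z",UA); a=np.radians(25)
K=lambda s,h:Rz.apply([s[0]-h*np.sin(a),s[1],.055+(s[0]+.03)*np.tan(a)+h*np.cos(a)])+[UX,UY,0]
for c in[(437,495),(180,503)]:
    s=least_squares(lambda s:proj("top",K(s,.016))-un(c),[-.06,-.06]).x;print(s,K(s,.0225))
# crop check of dark knob blob
E
```

```text
pos [ 0.2356 -0.5513  0.2523] dp tot [  9.477 -11.265   2.067] dp after turn [11.717 -8.917  2.046] dr tot [-0.012 -0.002 -1.583]
t 0.1 j [-1.25  0.13  1.49 -0.    1.52 -0.09] F [-0.8  0.3  0.1] open 0.999 grip 0.0
[-0.06630083 -0.0596967 ] [ 0.42504933 -0.25592508  0.05846457]
[-0.067437    0.06005308] [ 0.42083631 -0.13624404  0.05793477]
```

```bash
python3 -m inch '{"dp":[[0.63,-0.75,0],[0.63,-0.75,0],[0.63,-0.75,0],[0.63,-0.75,0],[0.63,-0.75,0],[0.63,-0.75,0],[0.63,-0.75,0],[0.63,-0.75,0],[0.63,-0.75,0],[0.63,-0.75,0]],"dr":[[0,0,0],[0,0,0],[0,0,0],[0,0,0],[0,0,0],[0,0,0],[0,0,0],[0,0,0],[0,0,0],[0,0,0]],"fingers":[1,1,1,1,1,1,1,1,1,1]}'
python3 -m inch '{"dp":[[0.63,-0.75,0],[0.63,-0.75,0],[0.63,-0.75,0],[0.63,-0.75,0],[0.63,-0.75,0],[0,0,0],[0,0,0],[0,0,0],[0,0,0],[0,0,0]],"dr":[[0,0,0],[0,0,0],[0,0,0],[0,0,0],[0,0,0],[0,0,-0.8],[0,0,-0.78],[0,0,0],[0,0,0],[0,0,0]],"fingers":[1,1,1,1,1,0.8,0.8,0.8,0.8,0.8]}'
python3 -c "
from h import *
go([.450,.153,.10],down(-54.2))"
```

```text
time: 1.1
ee_pos: [0.378, -0.0812, 0.2532]
ee_rot: [0.0, 0.98, 0.2, 0.0]
force: [1.0, -0.8, -0.3]
opening: 0.996
grip_force: 0.0
time: 2.1
ee_pos: [0.4492, 0.1508, 0.2533]
ee_rot: [-0.0, 0.952, 0.306, -0.0]
force: [0.2, 0.2, -1.0]
opening: 0.801
grip_force: 0.0
pos [0.4492 0.1508 0.2533] dp tot [ 0.038 -0.027  3.065] dp after turn [ 0.038 -0.026  3.065] dr tot [-0.     0.    -0.026]
t 2.1 j [ 0.22 -0.22  1.83  0.    1.53  1.17] F [ 0.2  0.2 -1. ] open 0.801 grip 0.0
```

```bash
python3 -m inch '{"dp":[[0.04,-0.03,0.8],[0,0,0.8],[0,0,0.8],[0,0,0.8],[0,0,0.4],[0,0,0.3],[0,0,0.15],[0,0,0]],"dr":[[0,0,0],[0,0,0],[0,0,0],[0,0,0],[0,0,0],[0,0,0],[0,0,0],[0,0,0]],"fingers":[0.8,0.8,0.8,0.75,0.7,0.65,0.65,0.65]}'
python3 - <<'E'
from h import *
go([.450,.153,.03],down(-54.2))
a=manip.capture("top")[195:265,190:270];b=manip.capture("side")[240:300,255:335]
cv2.imwrite("pics/g.png",np.vstack([cv2.resize(a,(400,300),interpolation=2),cv2.resize(b,(400,300),interpolation=2)]))
E
```

```text
time: 2.9
ee_pos: [0.4493, 0.1531, 0.05]
ee_rot: [-0.0, 0.952, 0.306, -0.001]
force: [-1.0, -0.8, 1.0]
opening: 0.65
grip_force: 0.0
pos [0.4493 0.1531 0.05  ] dp tot [0.01 0.01 0.4 ] dp after turn [0.01 0.01 0.4 ] dr tot [-0.005  0.012 -0.014]
t 2.9 j [ 0.22 -0.    2.02  0.    1.13  1.17] F [-1.  -0.8  1. ] open 0.65 grip 0.0
```

View pics/g.png

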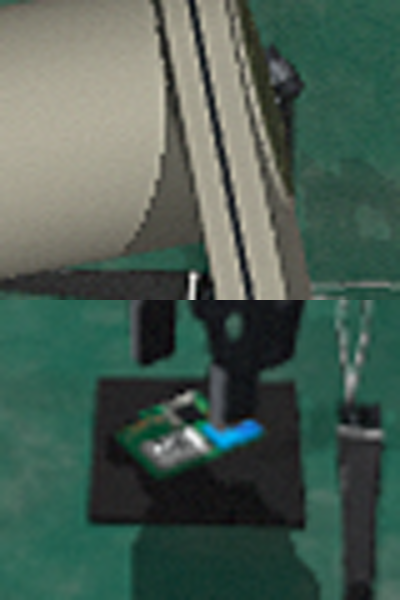

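```bash
python3 -m inch '{"dp":[[0.01,0.01,0.2],[0,0,0.14],[0,0,0.02],[0,0,0]],"dr":[[0,0,0],[0,0,0],[0,0,0],[0,0,0]],"fingers":[0.68,0.68,0.68,0.68]}'
python3 -m inch '{"dp":[[0,0,0.04],[0,0,0.0],[0,0,0.0]],"dr":[[0,0,0],[0,0,0],[0,0,0]],"fingers":[0.68,0.68,0.68]}'
python3 -m inch '{"dp":[[0,0,0.03],[0,0,0.0],[0,0,0.0]],"dr":[[0,0,0],[0,0,0],[0,0,0]],"fingers":[0.68,0.68,0.68]}'
```

```text
time: 3.4
ee_pos: [0.4503, 0.1534, 0.0323]
ee_rot: [-0.0, 0.952, 0.307, -0.001]
force: [0.7, 0.6, 1.0]
opening: 0.679
grip_force: 0.0
time: 3.7
ee_pos: [0.4508, 0.1535, 0.0309]
ee_rot: [0.0, 0.952, 0.307, 0.0]
force: [0.3, 0.4, -0.1]
opening: 0.68
grip_force: 0.0
time: 4.0
ee_pos: [0.4507, 0.1535, 0.0293]
ee_rot: [-0.0, 0.952, 0.307, -0.0]
force: [-0.2, -0.6, -0.8]
opening: 0.681
grip_force: 0.0
```

```bash
for i in 1 ; do python3 -m inch '{"dp":[[0,0,0.03],[0,0,0.0],[0,0,0.0]],"dr":[[0,0,0],[0,0,0],[0,0,0]],"fingers":[0.68,0.68,0.68]}' | egrep "pos|^force"
python3 -m inch '{"dp":[[0,0,0.02],[0,0,0.0],[0,0,0.0]],"dr":[[0,0,0],[0,0,0],[0,0,0]],"fingers":[0.68,0.68,0.68]}' | egrep "pos|^force"; 
python3 -m inch '{"dp":[[0,0,0.02],[0,0,0.0],[0,0,0.0]],"dr":[[0,0,0],[0,0,0],[0,0,0]],"fingers":[0.6,0.54,0.54]}' ; done
```

```text
ee_pos: [0.4506, 0.1534, 0.0277]
force: [0.8, -0.5, 0.8]
ee_pos: [0.4507, 0.1534, 0.0267]
force: [0.2, -0.2, 0.1]
time: 4.9
ee_pos: [0.4507, 0.1534, 0.0258]
ee_rot: [-0.0, 0.952, 0.307, -0.0]
force: [-0.8, 0.2, 0.3]
opening: 0.543
grip_force: 0.0
```

```bash
python3 -m inch '{"dp":[[0,0,0],[0,0,0.0],[0,0,0.0],[0,0,0.0],[0,0,0.0],[0,0,0.0]],"dr":[[0,0,0],[0,0,0],[0,0,0],[0,0,0],[0,0,0],[0,0,0]],"fingers":[0.45,0.4,0.35,0.3,0.3,0.3]}'
```

```text
time: 5.5
ee_pos: [0.4517, 0.1537, 0.027]
ee_rot: [0.0, 0.952, 0.307, 0.001]
force: [-1.7, -0.6, 10.0]
opening: 0.438
grip_force: 60.8
```

```bash
python3 -m inch '{"dp":[[0,0,-0.1],[0,0,-0.2],[0,0,-0.5],[0,0,-0.8],[0,0,-0.8],[0,0,-0.8],[0,0,-0.8],[0,0,-0.5],[0,0,0]],"dr":[[0,0,0],[0,0,0],[0,0,0],[0,0,0],[0,0,0],[0,0,0],[0,0,0],[0,0,0],[0,0,0]],"fingers":[0.3,0.3,0.3,0.3,0.3,0.3,0.3,0.3,0.3]}'
python3 - <<'E'
from h import *
go([.5274,-.2507,.25],down(-88.53))
E
```

```text
time: 6.4
ee_pos: [0.4528, 0.1539, 0.2565]
ee_rot: [0.0, 0.952, 0.307, 0.004]
force: [-0.5, -0.5, 0.7]
opening: 0.438
grip_force: 60.1
pos [0.4528 0.1539 0.2565] dp tot [-3.522  7.437  0.126] dp after turn [1.283 8.128 0.129] dr tot [ 0.007 -0.062  4.289]
t 6.4 j [ 0.22 -0.21  1.82 -0.    1.53  1.17] F [-0.5 -0.5  0.7] open 0.438 grip 60.1
```

```bash
python3 -m inch '{"dp":[[-0.35,0.74,0],[-0.35,0.74,0],[-0.35,0.74,0],[-0.35,0.74,0],[-0.35,0.74,0],[-0.35,0.74,0],[-0.35,0.74,0],[-0.35,0.74,0],[-0.35,0.74,0],[-0.35,0.74,0]],"dr":[[0,0,0],[0,0,0],[0,0,0],[0,0,0],[0,0,0],[0,0,0],[0,0,0],[0,0,0],[0,0,0],[0,0,0]],"fingers":[0.3,0.3,0.3,0.3,0.3,0.3,0.3,0.3,0.3,0.3]}'
python3 -m inch '{"dp":[[0,0,0],[0,0,0],[0,0,0],[0,0,0],[0,0,0],[0,0,0],[0,0,0]],"dr":[[0,0,0.86],[0,0,0.86],[0,0,0.86],[0,0,0.86],[0,-0.06,0.86],[0,0,0],[0,0,0]],"fingers":[0.3,0.3,0.3,0.3,0.3,0.3,0.3]}'
python3 - <<'E'
from h import *
go([.5274,-.2507,.10],down(-88.53))
E
```

```text
time: 7.4
ee_pos: [0.5245, -0.2505, 0.2498]
ee_rot: [-0.001, 0.952, 0.307, -0.001]
force: [0.3, 0.8, -0.0]
opening: 0.437
grip_force: 60.1
time: 8.1
ee_pos: [0.5247, -0.2488, 0.2501]
ee_rot: [-0.0, 1.0, 0.014, -0.005]
force: [-0.4, -0.2, -0.2]
opening: 0.434
grip_force: 60.1
pos [ 0.5247 -0.2488  0.2501] dp tot [0.081 0.039 3.001] dp after turn [0.053 0.039 3.002] dr tot [-0.001  0.066  0.014]
t 8.1 j [-0.53  0.09  1.54 -0.    1.52  1.02] F [-0.4 -0.2 -0.2] open 0.434 grip 60.1
```

```bash
python3 -m inch '{"dp":[[0,0,0],[0.05,0.04,0.6],[0,0,0.8],[0,0,0.8],[0,0,0.5],[0,0,0.3],[0,0,0],[0,0,0]],"dr":[[0,0.066,0.014],[0,0,0],[0,0,0],[0,0,0],[0,0,0],[0,0,0],[0,0,0],[0,0,0]],"fingers":[0.3,0.3,0.3,0.3,0.3,0.3,0.3,0.3]}'
python3 - <<'E'
from h import *
go([.5274,-.2507,.082],down(-88.53))
a=manip.capture("top")[155:235,340:440];b=manip.capture("side")[140:220,230:330]
cv2.imwrite("pics/g2.png",np.vstack([cv2.resize(a,(375,300),interpolation=2),cv2.resize(b,(375,300),interpolation=2)]))
E
```

```text
time: 8.9
ee_pos: [0.5283, -0.2515, 0.102]
ee_rot: [0.001, 1.0, 0.011, 0.001]
force: [0.2, -0.7, 1.5]
opening: 0.441
grip_force: 60.1
pos [ 0.5283 -0.2515  0.102 ] dp tot [-0.019 -0.016  0.4  ] dp after turn [-0.018 -0.016  0.4  ] dr tot [ 0.009 -0.015 -0.022]
t 8.9 j [-0.53  0.21  1.68  0.    1.24  1.02] F [ 0.2 -0.7  1.5] open 0.441 grip 60.1
```

View pics/g2.png

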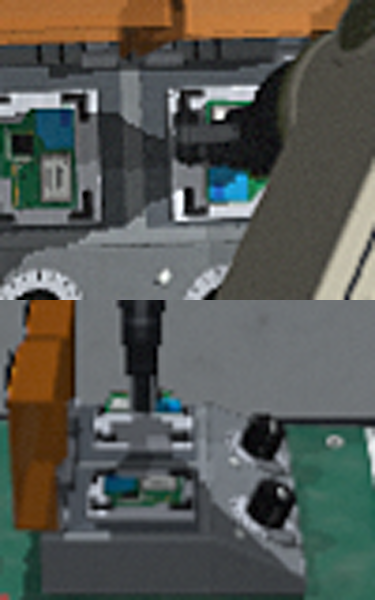

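The side view shows the board about 20 mm above the pallet, square to it. In the top crop its left edge is at (207,-) and its lower edge at (-,200). I'll check that against the prediction.

Run:
```python
from h import *
Rz=R.from_euler("z",UA)
for x in(.057,-.005):
    p=proj("top",Rz.apply([x,-.037,.085])+[UX,UY,0]);print((p-[340,155])*3.75)
```

```text
[204.39943209  98.50352631]
[208.03866533 201.3370794 ]
```

```bash
python3 -m inch '{"dp":[[-0.01,-0.01,0.2],[0,0,0.12],[0,0,0.03],[0,0,0.02],[0,0,0],[0,0,0]],"dr":[[0,0,-0.02],[0,0,0],[0,0,0],[0,0,0],[0,0,0],[0,0,0]],"fingers":[0.3,0.3,0.3,0.3,0.3,0.3]}'
```

```text
time: 9.6
ee_pos: [0.5273, -0.2507, 0.0824]
ee_rot: [0.0, 1.0, 0.012, 0.001]
force: [0.9, 0.5, -0.4]
opening: 0.438
grip_force: 60.1
```

```bash
python3 -m inch '{"dp":[[0,0,0.02],[0,0,0],[0,0,0]],"dr":[[0,0,0],[0,0,0],[0,0,0]],"fingers":[0.3,0.3,0.3]}'; python3 -m inch '{"dp":[[0,0,0.02],[0,0,0],[0,0,0]],"dr":[[0,0,0],[0,0,0],[0,0,0]],"fingers":[0.3,0.3,0.3]}'
```

```text
time: 9.9
ee_pos: [0.5275, -0.2507, 0.082]
ee_rot: [0.0, 1.0, 0.012, 0.001]
force: [-2.2, 0.4, 4.6]
opening: 0.436
grip_force: 62.9
time: 10.2
ee_pos: [0.5275, -0.2507, 0.082]
ee_rot: [0.0, 1.0, 0.012, 0.001]
force: [-6.0, 2.5, 12.6]
opening: 0.433
grip_force: 65.9
```

```bash
python3 -m inch '{"dp":[[0,0,-0.03],[0,0,0],[0,0,0],[0,0,0],[0,0,-0.1],[0,0,-0.4],[0,0,-0.8],[0,0,-0.8],[0,0,-0.8],[0,0,-0.5]],"dr":[[0,0,0],[0,0,0],[0,0,0],[0,0,0],[0,0,0],[0,0,0],[0,0,0],[0,0,0],[0,0,0],[0,0,0]],"fingers":[0.4,0.55,0.66,0.66,0.66,0.66,0.66,0.66,0.66,0.6]}'
python3 - <<'E'
from h import *
go([.5274,-.2507,.082],down(-88.53))
a=manip.capture("top")[155:235,340:440];b=manip.capture("side")[140:220,230:330]
cv2.imwrite("pics/g3.png",np.hstack([cv2.resize(a,(375,300),interpolation=2),cv2.resize(b,(375,300),interpolation=2)]))
E
```

```text
time: 11.2
ee_pos: [0.528, -0.251, 0.2561]
ee_rot: [0.001, 1.0, 0.012, 0.002]
force: [0.9, -0.4, -0.3]
opening: 0.601
grip_force: 0.0
pos [ 0.528  -0.251   0.2561] dp tot [-0.028 -0.017  3.483] dp after turn [-0.011 -0.007  3.483] dr tot [ 0.021 -0.034 -0.005]
t 11.2 j [-0.53  0.08  1.53  0.    1.52  1.01] F [ 0.9 -0.4 -0.3] open 0.601 grip 0.0
```

View pics/g3.png

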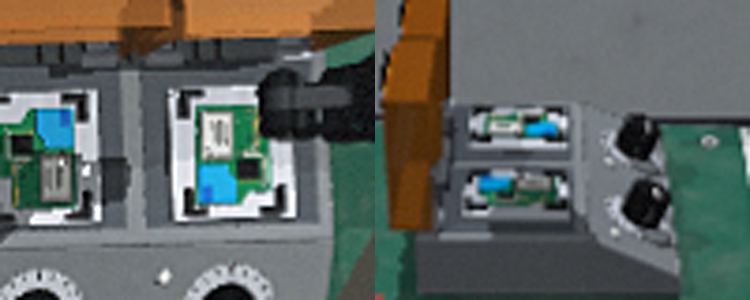

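Placed: the top crop shows the board inside the four locators of the right pallet (195–272 by 105–207), centred. Next, the space behind the hoods.

Run:
```python
from h import *
t=cv2.imread("pics/top0.png")[95:185,310:460]; s=cv2.imread("pics/side0.png")[105:225,135:325]
cv2.imwrite("pics/bk.png",np.vstack([cv2.resize(t,(500,300),interpolation=2),cv2.resize(s,(475,300),interpolation=2).repeat(1,axis=1) if 0 else cv2.copyMakeBorder(cv2.resize(s,(475,300),interpolation=2),0,0,0,25,0)]))
Rz=R.from_euler("z",UA); U=lambda p:Rz.apply(p)+[UX,UY,0]
for p in([.124,-.06,.170],[.124,-.06,.156],[.120,-.06,.164],[.086,-.06,.164],[.086,-.06,.058]):
    print(p,"top",((proj("top",U(p))-[310,95])/.3).round(0),"side",((proj("side",U(p))-[135,105])*2.5).round(0))
```

```text
[0.124, -0.06, 0.17] top [356. 161.] side [253.  89.]
[0.124, -0.06, 0.156] top [348. 166.] side [254. 100.]
[0.12, -0.06, 0.164] top [353. 170.] side [257.  94.]
[0.086, -0.06, 0.164] top [355. 224.] side [285.  94.]
[0.086, -0.06, 0.058] top [301. 251.] side [287. 173.]
```

View pics/bk.png

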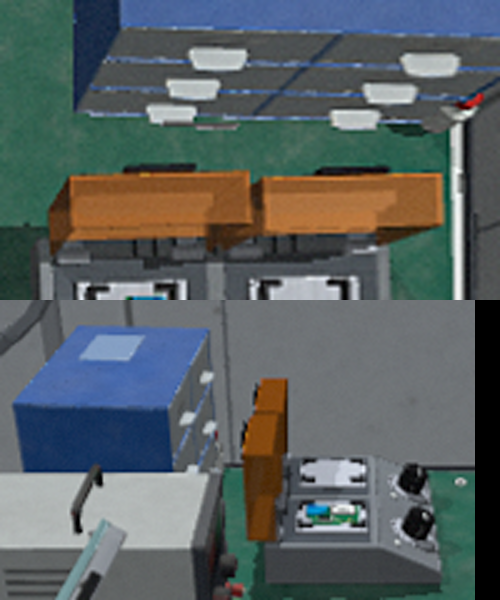

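The right lip is at top crop (352,170), matching the prediction. The cabinet front edge at (300,119) leaves about 60 mm behind the lip, so the closed fingers fit.

```bash
cat >> h.py <<'E'
Rz=R.from_euler("z",UA); U=lambda p:Rz.apply(p)+[UX,UY,0]
def uin(): print("tcp in unit",(Rz.inv().apply(pose()[0]-[UX,UY,0])*1e3).round(1))
E
python3 - <<'E'
from h import *
print(pix2("top",400,130.7,0)); X=pix2("top",400,130.7,0)[0]
o,d=ray("top",400,104); print("cab top z",(o+d*(X-o[0])/d[0]))
uin(); go(U([.142,-.060,.25]),down(-88.53))
E
```

```text
[ 0.69475259 -0.27053474  0.        ]
cab top z [ 0.69475259 -0.20548626  0.20755062]
tcp in unit [ 28.4 -58.2 257.9]
pos [ 0.5292 -0.2518  0.2579] dp tot [2.271 0.033 0.178] dp after turn [2.272 0.036 0.158] dr tot [ 0.038 -0.061 -0.005]
t 11.3 j [-0.53  0.08  1.53  0.    1.52  1.01] F [ 0.4 -0.9  0.1] open 0.598 grip 0.0
```

```bash
python3 -m inch '{"dp":[[0,0,0],[0.55,0.01,0],[0.6,0.01,0],[0.6,0.01,0],[0.5,0.01,0],[0,0,0],[0,0,0],[0,0,0]],"dr":[[0,0,0],[0,0,0],[0,0,0],[0,0,0],[0,0,0],[0,0,0],[0,0,0],[0,0,0]],"fingers":[0,0,0,0,0,0,0,0]}'
python3 - <<'E'
from h import *
uin(); go(U([.142,-.060,.174]),down(-88.53))
E
```

```text
time: 12.1
ee_pos: [0.6385, -0.2496, 0.2507]
ee_rot: [-0.0, 1.0, 0.012, -0.001]
force: [0.2, 0.9, 0.3]
opening: -0.0
grip_force: 0.0
tcp in unit [137.8 -58.9 250.7]
pos [ 0.6385 -0.2496  0.2507] dp tot [0.086 0.023 1.533] dp after turn [0.085 0.022 1.533] dr tot [-0.002  0.009 -0.007]
t 12.1 j [-0.45  0.36  1.22 -0.    1.56  1.1 ] F [0.2 0.9 0.3] open -0.0 grip 0.0
```

```bash
python3 -m inch '{"dp":[[0.085,0.02,0],[0,0,0.4],[0,0,0.4],[0,0,0.3],[0,0,0.2],[0,0,0.15],[0,0,0.05],[0,0,0]],"dr":[[0,0,0],[0,0,0],[0,0,0],[0,0,0],[0,0,0],[0,0,0],[0,0,0],[0,0,0]],"fingers":[0,0,0,0,0,0,0,0]}'
python3 - <<'E'
from h import *
uin(); go(U([.142,-.060,.174]),down(-88.53))
E
```

```text
time: 12.9
ee_pos: [0.644, -0.2507, 0.1771]
ee_rot: [0.0, 1.0, 0.012, 0.001]
force: [-0.4, -0.4, 0.5]
opening: 0.0
grip_force: 0.0
tcp in unit [143.2 -60.1 177.1]
pos [ 0.644  -0.2507  0.1771] dp tot [-0.024 -0.002  0.062] dp after turn [-0.024 -0.002  0.062] dr tot [ 0.004 -0.007 -0.006]
t 12.9 j [-0.45  0.41  1.29 -0.    1.43  1.1 ] F [-0.4 -0.4  0.5] open 0.0 grip 0.0
```

```bash
python3 -m inch '{"dp":[[-0.18,0,-0.02],[-0.18,0,-0.02],[-0.15,0,-0.05],[-0.15,0,-0.05],[-0.28,0,-0.02],[-0.28,0,0.02],[-0.28,0,0.06],[-0.26,0,0.08],[0,0,0]],"dr":[[0,0,0],[0,0,0],[0,0,0],[0,0,0],[0,0,0],[0,0,0],[0,0,0],[0,0,0],[0,0,0]],"fingers":[0,0,0,0,0,0,0,0,0]}'
python3 - <<'E'
from h import *
uin()
a=manip.capture("top")[120:240,310:450];b=manip.capture("side")[120:220,210:327]
cv2.imwrite("pics/h1.png",np.hstack([cv2.resize(a,(350,300),interpolation=2),cv2.resize(b,(351,300),interpolation=2)]))
E
```

```text
time: 13.8
ee_pos: [0.554, -0.2529, 0.1765]
ee_rot: [0.0, 1.0, 0.012, -0.0]
force: [0.6, 0.0, -0.3]
opening: -0.001
grip_force: 0.0
tcp in unit [ 53.2 -60.  176.5]
```

View pics/h1.png

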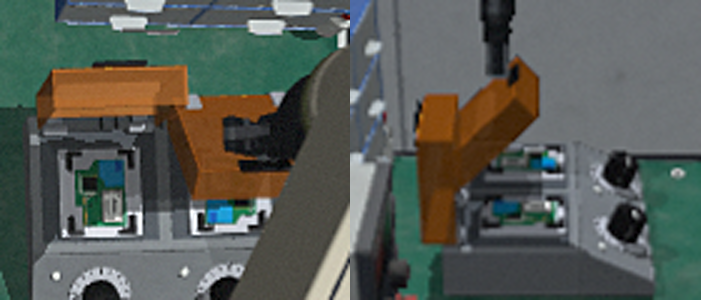

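The right hood is now at about 45° (lip at side crop (515,72)), and the left hood is still up. I'll press on down.

```bash
python3 -m inch '{"dp":[[-0.24,0,0.16],[-0.24,0,0.14],[-0.2,0,0.2],[-0.18,0,0.2],[-0.16,0,0.24],[-0.12,0,0.24],[0,0,0.03],[0,0,0]],"dr":[[0,0,0],[0,0,0],[0,0,0],[0,0,0],[0,0,0],[0,0,0],[0,0,0],[0,0,0]],"fingers":[0,0,0,0,0,0,0,0]}'
python3 -c "
from h import *
uin()"
```

```text
time: 14.7
ee_pos: [0.4999, -0.2545, 0.1165]
ee_rot: [0.001, 1.0, 0.012, 0.001]
force: [4.0, -0.4, 1.2]
opening: -0.0
grip_force: 2.0
tcp in unit [ -1.  -60.2 116.5]
```

```bash
for i in 1; do python3 -m inch '{"dp":[[0,0,0.03],[0,0,0],[0,0,0]],"dr":[[0,0,0],[0,0,0],[0,0,0]],"fingers":[0,0,0]}'|egrep "pos|^force"
python3 -m inch '{"dp":[[0,0,0.03],[0,0,0],[0,0,0]],"dr":[[0,0,0],[0,0,0],[0,0,0]],"fingers":[0,0,0]}'|egrep "pos|^force"
python3 -m inch '{"dp":[[0,0,0.03],[0,0,0],[0,0,0]],"dr":[[0,0,0],[0,0,0],[0,0,0]],"fingers":[0,0,0]}'|egrep "pos|^force"; done
```

```text
ee_pos: [0.5001, -0.2546, 0.1159]
force: [2.3, 0.7, 7.0]
ee_pos: [0.5007, -0.2548, 0.1152]
force: [2.4, 0.7, 11.8]
ee_pos: [0.5013, -0.255, 0.114]
force: [4.7, 0.7, 10.2]
```

```bash
python3 -m inch '{"dp":[[0,0,0.04],[0,0,0],[0,0,0]],"dr":[[0,0,0],[0,0,0],[0,0,0]],"fingers":[0,0,0]}'|egrep "pos|^force"
python3 -m inch '{"dp":[[0,0,0.04],[0,0,0],[0,0,0]],"dr":[[0,0,0],[0,0,0],[0,0,0]],"fingers":[0,0,0]}'|egrep "pos|^force"
```

```text
ee_pos: [0.5013, -0.2551, 0.1137]
force: [-2.4, 5.0, 24.9]
ee_pos: [0.5014, -0.2551, 0.1136]
force: [-10.1, 8.3, 39.4]
```

The hood is down on its stop (tips at 92 mm, the top plate height). Now I lift, tilt to the knob axis and pre-turn the wrist back.

```bash
python3 -m inch '{"dp":[[0,0,-0.2],[0,0,-0.6],[0,0,-0.8],[-0.8,0,-0.5],[-0.8,0,0],[0,0,0],[0,0,0],[0,0,0],[0,0,0],[0,0,0]],"dr":[[0,0,0],[0,0,0],[0,0,0],[0,0,0],[0,0,0],[0,0.78,0],[0,0.78,0],[0,0.78,0],[0,0.78,0],[0,0,0]],"fingers":[0,0,0,0,0,0,0.4,0.6,0.6,0.6]}'
python3 -m inch '{"dp":[[0,0,0],[0,0,0],[0,0,0],[0,0,0],[0,0,0],[0,0,0],[0,0,0],[0,0,0],[0,0,0],[0,0,0]],"dr":[[0,0,-1],[0,0,-1],[0,0,-1],[0,0,-1],[0,0,-1],[0,0,-1],[0,0,-1],[0,0,-1],[0,0,-1],[0,0,-1]],"fingers":[0.6,0.6,0.6,0.6,0.6,0.6,0.6,0.6,0.6,0.6]}'
python3 -m inch '{"dp":[[0,0,0],[0,0,0],[0,0,0],[0,0,0],[0,0,0],[0,0,0],[0,0,0],[0,0,0],[0,0,0],[0,0,0]],"dr":[[0,0,-1],[0,0,-1],[0,0,-1],[0,0,-1],[0,0,-1],[0,0,-1],[0,0,-1],[0,0,-1],[0,0,-1],[0,0,-1]],"fingers":[0.6,0.6,0.6,0.6,0.6,0.6,0.6,0.6,0.6,0.6]}'
cat >> h.py <<'E'
def knob(h,x=-.067,y=-.060):
    a=np.radians(25); p=U([x-h*np.sin(a),y,.055+(x+.03)*np.tan(a)+h*np.cos(a)])
    z=Rz.apply([np.sin(a),0,-np.cos(a)]); q,r=pose(); y0=r.as_matrix()[:,1]; y0=y0-z*(y0@z); y0/=np.linalg.norm(y0)
    go(p,R.from_matrix(np.c_[np.cross(y0,z),y0,z])); print("target",p.round(4),"lat mm",(r.inv().apply(p-q)*1e3).round(1))
E
python3 -c "
from h import *
knob(.10)"
```

```text
time: 17.2
ee_pos: [0.4166, -0.2553, 0.2098]
ee_rot: [-0.004, 0.976, 0.011, 0.216]
force: [-0.9, 0.5, 0.1]
opening: 0.597
grip_force: 0.0
time: 18.2
ee_pos: [0.419, -0.2561, 0.2125]
ee_rot: [0.136, 0.738, 0.639, 0.166]
force: [0.6, 0.3, -0.3]
opening: 0.6
grip_force: 0.0
time: 19.2
ee_pos: [0.419, -0.2561, 0.2125]
ee_rot: [0.211, 0.155, 0.964, 0.039]
force: [0.6, 0.4, 0.7]
opening: 0.602
grip_force: 0.0
pos [ 0.419  -0.2561  0.2125] dp tot [ 1.131 -0.412  1.298] dp after turn [ 1.135 -0.413  1.294] dr tot [-0.008 -0.023 -0.   ]
t 19.2 j [-0.89 -0.47  2.16  0.36  1.21 -2.23] F [0.6 0.4 0.7] open 0.602 grip 0.0
target [ 0.3916 -0.2571  0.1284] lat mm [ 56.6 -20.6  64.9]
```

```bash
python3 -m inch '{"dp":[[0.38,-0.14,0.43],[0.38,-0.14,0.43],[0.37,-0.13,0.44],[0,0,0],[0,0,0]],"dr":[[0,-0.02,0],[0,0,0],[0,0,0],[0,0,0],[0,0,0]],"fingers":[0.65,0.65,0.65,0.65,0.65]}'
python3 -c "
from h import *
knob(.0225)"
```

```text
time: 19.7
ee_pos: [0.3923, -0.2567, 0.1286]
ee_rot: [0.213, 0.158, 0.963, 0.04]
force: [0.7, -0.6, 0.1]
opening: 0.652
grip_force: 0.0
pos [ 0.3923 -0.2567  0.1286] dp tot [ 0.012 -0.012  1.547] dp after turn [ 0.011 -0.012  1.547] dr tot [-0.     0.006  0.   ]
t 19.7 j [-0.95 -0.45  2.3   0.41  1.07 -2.36] F [ 0.7 -0.6  0.1] open 0.652 grip 0.0
target [ 0.4244 -0.2562  0.0581] lat mm [ 0.6 -0.6 77.4]
```

```bash
python3 -m inch '{"dp":[[0.01,-0.01,0.4],[0,0,0.4],[0,0,0.3],[0,0,0.2],[0,0,0.1],[0,0,0.06],[0,0,0.04],[0,0,0]],"dr":[[0,0,0],[0,0,0],[0,0,0],[0,0,0],[0,0,0],[0,0,0],[0,0,0],[0,0,0]],"fingers":[0.65,0.65,0.65,0.65,0.65,0.65,0.65,0.65]}'
python3 -c "
from h import *
knob(.0225)"
```

```text
time: 20.5
ee_pos: [0.4236, -0.2568, 0.0606]
ee_rot: [0.214, 0.158, 0.963, 0.04]
force: [-0.2, 0.6, 0.3]
opening: 0.649
grip_force: 0.0
pos [ 0.4236 -0.2568  0.0606] dp tot [0.01  0.007 0.051] dp after turn [0.01  0.007 0.051] dr tot [-0.007  0.026  0.   ]
t 20.5 j [-0.89 -0.24  2.28  0.45  0.87 -2.39] F [-0.2  0.6  0.3] open 0.649 grip 0.0
target [ 0.4244 -0.2562  0.0581] lat mm [0.5 0.4 2.6]
```

```bash
python3 -m inch '{"dp":[[0,0,0.02],[0,0,0],[0,0,0],[0,0,0],[0,0,0],[0,0,0]],"dr":[[0,0,0],[0,0,0],[0,0,0],[0,0,0],[0,0,0],[0,0,0]],"fingers":[0.5,0.4,0.2,0.2,0.2,0.2]}'
python3 -c "
from h import *
knob(.0225);print(pose()[1].inv().apply(manip.observe()['force']).round(1), manip.observe()['torque'].round(2))"
```

```text
time: 21.1
ee_pos: [0.4237, -0.2572, 0.0605]
ee_rot: [0.214, 0.157, 0.963, 0.039]
force: [-15.9, 3.6, 17.2]
opening: 0.342
grip_force: 91.8
pos [ 0.4237 -0.2572  0.0605] dp tot [0.014 0.015 0.049] dp after turn [0.013 0.015 0.049] dr tot [-0.011  0.025  0.   ]
t 21.1 j [-0.89 -0.24  2.28  0.45  0.87 -2.39] F [-15.9   3.6  17.2] open 0.342 grip 91.8
target [ 0.4244 -0.2562  0.0581] lat mm [0.7 0.8 2.4]
[  7.9   1.3 -22.2] [0.47 1.29 0.28]
```

```bash
python3 -m inch '{"dp":[[0,0,-0.03],[0,0,0],[0,0,0],[0,0,0],[0,0,0],[0,0,0]],"dr":[[0,0,0],[0,0,0],[0,0,0.5],[0,0,0.8],[0,0,0.8],[0,0,0]],"fingers":[0.2,0.2,0.2,0.2,0.2,0.2]}'
cat >> h.py <<'E'
def ft():
    o=manip.observe();r=pose()[1].inv();print("tool F",r.apply(o['force']).round(1),"T",r.apply(o['torque']).round(2),"j6",o['joints'][5].round(3))
E
python3 -c "
from h import *
knob(.0225);ft()"
```

```text
time: 21.7
ee_pos: [0.4234, -0.2572, 0.0607]
ee_rot: [0.206, 0.299, 0.929, 0.07]
force: [5.9, -4.8, -8.4]
opening: 0.34
grip_force: 95.2
pos [ 0.4234 -0.2572  0.0607] dp tot [0.014 0.013 0.055] dp after turn [0.014 0.013 0.055] dr tot [-0.005  0.035  0.   ]
t 21.7 j [-0.89 -0.24  2.28  0.45  0.87 -2.09] F [ 5.9 -4.8 -8.4] open 0.34 grip 95.2
target [ 0.4244 -0.2562  0.0581] lat mm [0.7 0.7 2.8]
tool F [-4.3 -3.  10.1] T [ 0.64 -0.62  0.05] j6 -2.091
```

```bash
python3 -m inch '{"dp":[[0,0,0],[0,0,0],[0,0,0],[0,0,0],[0,0,0],[0,0,0],[0,0,0],[0,0,0],[0,0,0],[0,0,0]],"dr":[[0,0,0.8],[0,0,0.8],[0,0,0.8],[0,0,0.8],[0,0,0.8],[0,0,0.8],[0,0,0.8],[0,0,0.8],[0,0,0.8],[0,0,0]],"fingers":[0.2,0.2,0.2,0.2,0.2,0.2,0.2,0.2,0.2,0.2]}'
python3 -c "
from h import *
knob(.0225);ft()"
```

```text
time: 22.7
ee_pos: [0.423, -0.2573, 0.0605]
ee_rot: [0.147, 0.709, 0.67, 0.161]
force: [3.1, -5.6, -6.8]
opening: 0.339
grip_force: 95.6
pos [ 0.423  -0.2573  0.0605] dp tot [0.02  0.003 0.054] dp after turn [0.02  0.003 0.055] dr tot [ 0.021  0.023 -0.   ]
t 22.7 j [-0.89 -0.24  2.28  0.45  0.87 -1.09] F [ 3.1 -5.6 -6.8] open 0.339 grip 95.6
target [ 0.4244 -0.2562  0.0581] lat mm [1.  0.1 2.7]
tool F [-5.6  0.3  7.5] T [ 0.52 -0.87  0.05] j6 -1.086
```

```bash
python3 -m inch '{"dp":[[0,0,0],[0,0,0],[0,0,0],[0,0,0],[0,0,0],[0,0,0],[0,0,0],[0,0,0],[0,0,0],[0,0,0]],"dr":[[0,0,0.8],[0,0,0.8],[0,0,0.8],[0,0,0.8],[0,0,0.8],[0,0,0.8],[0,0,0.8],[0,0,0.8],[0,0,0.8],[0,0,0]],"fingers":[0.2,0.2,0.2,0.2,0.2,0.2,0.2,0.2,0.2,0.2]}'
python3 -c "
from h import *
ft()"
python3 -m inch '{"dp":[[0,0,0],[0,0,0],[0,0,0],[0,0,0],[0,0,0],[0,0,0],[0,0,0],[0,0,0],[0,0,0],[0,0,0]],"dr":[[0,0,0.8],[0,0,0.8],[0,0,0.8],[0,0,0.8],[0,0,0.8],[0,0,0.8],[0,0,0.8],[0,0,0.8],[0,0,0.6],[0,0,0]],"fingers":[0.2,0.2,0.2,0.2,0.2,0.2,0.2,0.2,0.2,0.2]}'
python3 -c "
from h import *
knob(.0225);ft()"
```

```text
time: 23.7
ee_pos: [0.4229, -0.2569, 0.0604]
ee_rot: [0.051, 0.944, 0.247, 0.212]
force: [0.3, -5.4, -4.0]
opening: 0.337
grip_force: 96.1
tool F [-3.9  4.   3.7] T [-0.03 -1.01  0.03] j6 -0.082
time: 24.7
ee_pos: [0.423, -0.2567, 0.0605]
ee_rot: [-0.054, 0.95, -0.224, 0.211]
force: [0.2, -3.6, -3.9]
opening: 0.341
grip_force: 96.2
pos [ 0.423  -0.2567  0.0605] dp tot [-0.    -0.009  0.054] dp after turn [-0.    -0.008  0.054] dr tot [ 0.004 -0.023  0.   ]
t 24.7 j [-0.89 -0.24  2.28  0.45  0.87  0.89] F [ 0.2 -3.6 -3.9] open 0.341 grip 96.2
target [ 0.4244 -0.2562  0.0581] lat mm [-0.  -0.4  2.7]
tool F [0.4 3.9 3.6] T [-0.46 -0.35  0.04] j6 0.891
```

```bash
python3 -m inch '{"dp":[[0,0,0],[0,0,0],[0,0,0],[0,0,0]],"dr":[[0,0,0.5],[0,0,0.5],[0,0,0.4],[0,0,0]],"fingers":[0.2,0.2,0.2,0.2]}'|egrep time
python3 -c "
from h import *
ft()"
python3 -m inch '{"dp":[[0,0,0],[0,0,0],[0,0,0]],"dr":[[0,0,0.4],[0,0,0],[0,0,0]],"fingers":[0.2,0.2,0.2]}'|egrep time
python3 -c "
from h import *
ft()"
python3 -m inch '{"dp":[[0,0,0],[0,0,0],[0,0,0]],"dr":[[0,0,0.4],[0,0,0],[0,0,0]],"fingers":[0.2,0.2,0.2]}'|egrep time
python3 -c "
from h import *
ft()"
```

```text
time: 25.1
tool F [ -5.4   4.4 -12.6] T [-0.67 -1.17  0.06] j6 1.085
time: 25.4
tool F [ -5.8   3.8 -11.3] T [-0.62 -1.01 -1.06] j6 1.138
time: 25.7
tool F [-0.2  4.5 -4.5] T [-0.89 -0.2  -1.01] j6 1.194
```

The stop was reached at a wrist turn of 3.5 rad (the torque jumped to 1 N m). I release and back off.

```bash
python3 -m inch '{"dp":[[0,0,0],[0,0,0],[0,0,0],[0,0,-0.1],[0,0,-0.4],[0,0,-0.8],[0,0,-0.8],[0,0,-0.8],[0,0,0],[0,0,0]],"dr":[[0,0,-0.1],[0,0,0],[0,0,0],[0,0,0],[0,0,0],[0,0,0],[0,0,0],[0,0,0],[0,0,0],[0,0,0]],"fingers":[0.4,0.55,0.65,0.65,0.65,0.65,0.65,0.65,0.65,0.65]}'
python3 - <<'E'
from h import *
a=manip.capture("top")[120:260,310:450];b=manip.capture("side")[120:220,210:327]
cv2.imwrite("pics/end.png",np.hstack([cv2.resize(a,(400,400),interpolation=2),cv2.resize(b,(400,342),interpolation=2)[:400].copy() if 0 else cv2.copyMakeBorder(cv2.resize(b,(400,342),interpolation=2),0,58,0,0,0)]))
E
```

```text
time: 26.7
ee_pos: [0.3617, -0.2587, 0.1935]
ee_rot: [-0.084, 0.907, -0.361, 0.202]
force: [-0.1, 0.6, -0.5]
opening: 0.649
grip_force: 0.0
```

View pics/end.png

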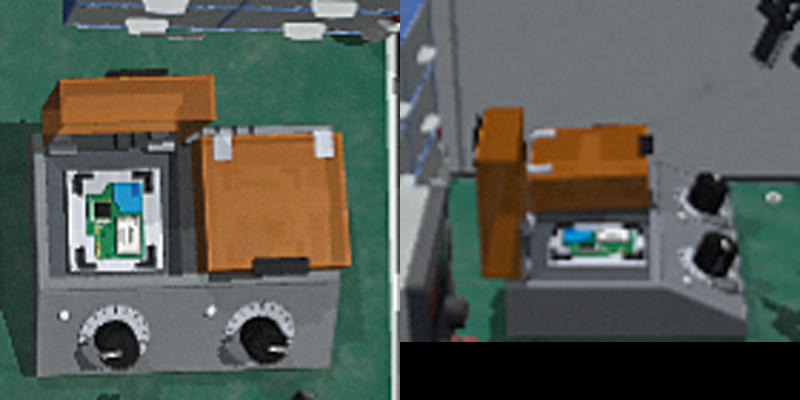

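The end view shows the right hood flat, the left hood up and the cooling board in place. The right pointer has swung from left to right and slightly down at (278,350), about 200°, while the left pointer is unchanged.

```bash
python3 -c "
from plant import manip
print(manip.close_job())"
```

```text
the job is handed in; nothing more can be done
None
```

The job is handed in, with no verdict returned: the new board lies in the right bay's pallet, its hood is shut, its timer is wound to the stop, and the left bay is as it was.

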